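# Prime the tall shoe-cleaner canister

### The job

Prime the pump of the tall, slim canister, the one with the glass ramekin standing under its spout: press its sprung white nozzle cap all the way down, keep it down for about half a second, then let it spring back up. Do not lean on it hard, leave the short, broad canister's cap alone and do not shift the ramekin.

Things in the scene. Friction and masses are not known exactly. Their poses are not given: they have to be found in the camera images.
- tall: Upright aluminium canister 60 mm across, shoulder at 165 mm, fixed to the table in a dark steel ring; it cannot move or tip. Origin on its axis at table height, z up. On its axis sits the nozzle cap: a flat white disc 38 mm across, 18 mm thick, top face 216 mm above the origin at rest. A white spout 10 mm thick reaches 68 mm out along its own -x, its top 4 mm below the cap's top.
- tall_cap (a joint): How far the tall canister's cap is pressed straight down, in m: 0 at rest (up), 0.010 fully down against its stop. A spring pushes it back: about 3 N starts it, about 9 N holds it fully down.
- short_cap (a joint): The same for the short, broad canister, to be left alone: aluminium, 80 mm across, shoulder at 95 mm, in a steel ring, with the same white cap and spout, cap top 146 mm above the table, a flat black tin under its spout. It stands to the robot's left or right, the tall canister on the other side, their axes at least 0.3 m apart.
- ramekin: Glass ramekin, an open round cup 72 mm across and 42 mm high, 4 mm wall, standing loose on the table under the tall canister's spout, about 85 mm from the canister's axis; origin at the centre of its underside, z up.

How it is judged:
On the way:
1. the tall canister's cap is pressed down at least 7 mm of its 10 mm, for 0.3 s (value of joint tall_cap above 0.007 m), for 0.3 s.
At the end, for the whole second after the job is handed in: The tall canister's cap has sprung back up (within 2 mm), the short canister's cap is up (within 2 mm), and the ramekin stands upright (within 10 degrees), at rest, within 20 mm of where it stood (value of joint each of tall_cap, short_cap below 0.002 m and distance of ramekin from where it was at the start of the episode below 0.02 m and angle between ramekin's own z axis and vertical below 0.17 rad and linear speed of ramekin below 0.02 m/s); the robot touches nothing.
It fails at once if the short canister's cap is pressed more than 3 mm (value of joint short_cap above 0.003 m).
It fails at once if the tall canister or its cap is leaned on with more than 60 N (contact force between anything else and tall above 60 N).
It fails at once if the ramekin is shifted more than 20 mm (distance of ramekin from where it was at the start of the episode above 0.02 m).
It also fails if it takes over 24 s, if anything falls off the work surface, if the arm or the gripper's body presses on something with over 40 N, if the wrist force passes 120 N, or if a joint passes its speed limit or range.

### The arm

A 7-joint arm with a two-finger parallel gripper is mounted at the origin on the work surface. World frame = base frame: x ahead of the robot, y to its left, z up, the work surface at z = 0. Lengths are in m, angles in rad, forces in N, time in s.
With the tool pointing down it reaches from about 0.4 to 0.85 m from the base axis. Payload 4.5 kg.
Tool frame: the origin (TCP) lies midway between the tips of the shut fingers; the grasp point (between the pads) lies 19 mm behind it; z points along the fingers, y is the line along which they close (so a half turn about z gives the same grasp; the last joint's range is limited). The gripper opens to 88 mm and grips with 3 to 60 N. Pads are 18 mm wide; open, the fingers measure 123 mm over their backs; the gripper's body (75 mm by 187 mm) begins 45 mm behind the grasp point.
Start: joints at [1.245, 0.689, -0.195, 1.565, 0.157, 0.902, -0.215], TCP at [0.22, -0.585, 0.212] pointing down, gripper open.
Joint ranges: [-3.01, 3.01], [-0.46, 2.08], [-1.47, 1.51], [0.13, 2.56], [-1, 4.14], [0.04, 2.09], [-2.66, 2.66]. Speed limits (rad/s): [2.57, 2.57, 3.14, 3.14, 3.14, 3.14, 3.14].

### API

Orientations are given as a unit quaternion [x, y, z, w].
In Python, from plant import r gives the robot as it stands.
- The arm moves only by the tool carry_out, never from a script. Its argument "plan" is a list of rows, each an object with "rot": the turn, a rotation vector about the tool's x, y, z in rad, a list of three; "xyz": the shift along the tool's x, y, z in m, a list of three; "grip": the closure in counts, from 0 (fully open) to 255 (shut). In form: [{"rot": [wx, wy, wz], "xyz": [dx, dy, dz], "grip": grip}, ...]. A call has 1 to 8 rows; each row is the pose to reach, as a shift and turn from the pose commanded when the call began, along the tool's axes at that moment; what a row does not reach only later rows make up. A row lasts 1/12 s, in which the tool goes at most 41.7 mm and 7.16 degrees, less where a joint would pass 70% of its speed; a pose out of reach is approached as far as the arm can. A call with a gripper value outside its range is refused whole. The fingers move at their own pace and stop on an object; "squeeze" is the grip in N (left out, the last holds). Time passes only in rows, so rows that repeat a pose let the fingers close. It gives the time, the measured TCP pose, the force, the opening and the grip force at its end, in the units of the state.
- r.get_state(): the state, without advancing time (a new reading comes with each control period).
- r.snapshot(name): name is "side" or "top" or "wrist"; returns the picture (400x640x3 uint8, red, green, blue); there is no depth.
- r.camera_params(name): a dict with "fx", "fy", "cx", "cy" (pixels), "distortion" ([k1, k2, p1, p2, k3] as OpenCV has them; the pictures are not rectified), "position" and "attitude" of the camera in the world; the wrist camera has in their place "hand_eye" (4x4, takes a point from camera to tool coordinates, whose origin is the TCP and whose axes are the flange's). Camera axes: x right, y down, z forward; pixel columns grow to the right and rows downward; lengths in m; the calibration is good to about 2 mm. A picture is of the moment at which its call begins: read the wrist's pose just before it. camera_params takes no time and is no camera call.
- r.finish_job(): hands the job in; it is judged then, once.
The state is a dict: "clock": time; "q": joint angles; "qd": joint speeds; "joint_torque": joint torques, N m; "tool_pos": TCP position; "eef_rot": TCP orientation; "contact_force": force on the tool from outside, world axes, zero at the start; "moment": the same for the moment, N m; "opening": opening from 0.0 (shut) to 1.0 (fully open); "finger_force": force on a finger pad.
Only numpy, scipy, OpenCV 4.12 (cv2) and the standard library are available. Lean on these libraries where they do the work, as an engineer would, in place of code of your own. Each camera call takes 0.05 s, during which the arm holds its last target. There are 200 camera calls.

## Working session

There is one attempt and no reset: what is moved stays moved. The work goes in short steps, Python scripts to look and compute and a tool call to move; the robot and the scene stay as the last step left them, time stands still between calls to the robot, and variables do not carry over. Pictures are saved under pics/ and viewed, at most 10 in all, crops included, and the job is handed in when it is done.

Besides the shell and the picture viewer there is one more tool, called after "Request:" by a JSON object that holds its "api" and its "payload". carry_out: Moves the arm, as the interface text tells. Its arguments: {"type":"object","properties":{"plan":{"type":"array"},"squeeze":{"type":"number"}},"required":["plan"]}

```bash
mkdir -p pics; python3 - <<'E'
from plant import r
import cv2
print(r.get_state())
for n in("side","top"):
    cv2.imwrite(f"pics/{n}1.png",r.snapshot(n)[:,:,::-1]); print(n,r.camera_params(n))
print(r.camera_params("wrist"))
E
```

```text
{'clock': 0.0, 'q': array([ 1.24481807,  0.68995126, -0.19451829,  1.56634001,  0.15731528,
        0.90252289, -0.21511037]), 'qd': array([ 0.00055153,  0.00135889, -0.00050335, -0.00081989,  0.00033187,
       -0.00232301,  0.00035017]), 'joint_torque': array([ 6.61374506e-04, -5.27562511e+01, -1.26655418e+00, -1.53426164e+01,
       -5.26280247e-02,  6.29449802e-03,  1.75755767e-04]), 'tool_pos': array([ 0.21974701, -0.58436327,  0.2109317 ]), 'eef_rot': array([ 9.83855400e-01,  1.78962892e-01, -2.36137268e-04, -8.82859856e-04]), 'contact_force': array([ 0.10027697, -0.04938844,  0.38059704]), 'moment': array([0.01838361, 0.02361387, 0.03521986]), 'finger_force': 0.0, 'opening': 1.002158025353941}
side {'fx': 444.84016984859574, 'fy': 444.84016984859574, 'cx': 313.1625266585749, 'cy': 201.68769025393385, 'distortion': array([-0.12361048,  0.        ,  0.        ,  0.        ,  0.        ]), 'position': array([ 0.44670033, -0.70216213,  0.64324624]), 'attitude': array([ 0.88528526, -0.08414029,  0.03334513, -0.45615626])}
top {'fx': 512.915243097986, 'fy': 512.915243097986, 'cx': 319.9951317243489, 'cy': 202.8504280183727, 'distortion': array([-0.11398426,  0.        ,  0.        ,  0.        ,  0.        ]), 'position': array([ 0.40865157, -0.00663427,  1.20053628]), 'attitude': array([ 0.71201797, -0.69734262,  0.05517558, -0.06082217])}
{'fx': 324.84984933101936, 'fy': 324.84984933101936, 'cx': 315.63199277782735, 'cy': 202.42288829469956, 'distortion': array([-0.05259229,  0.        ,  0.        ,  0.        ,  0.        ]), 'hand_eye': array([[-1.60479251e-04, -9.53097824e-01, -3.02662372e-01,
         7.78420901e-02],
       [ 9.99999121e-01, -5.51394637e-04,  1.20614240e-03,
        -9.40095085e-04],
       [-1.31645811e-03, -3.02661912e-01,  9.53097075e-01,
        -1.73835015e-01],
       [ 0.00000000e+00,  0.00000000e+00,  0.00000000e+00,
         1.00000000e+00]])}
```

View pics/top1.png

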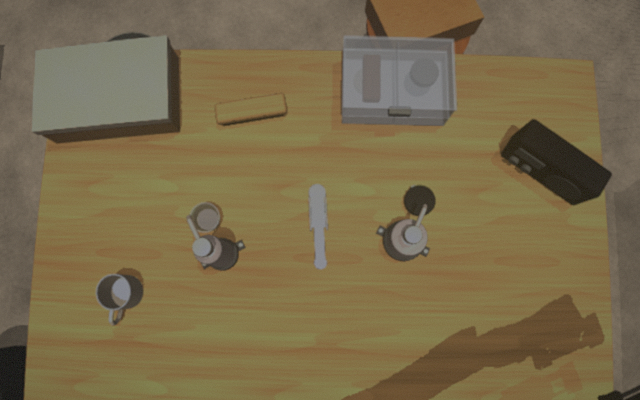

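View pics/side1.png

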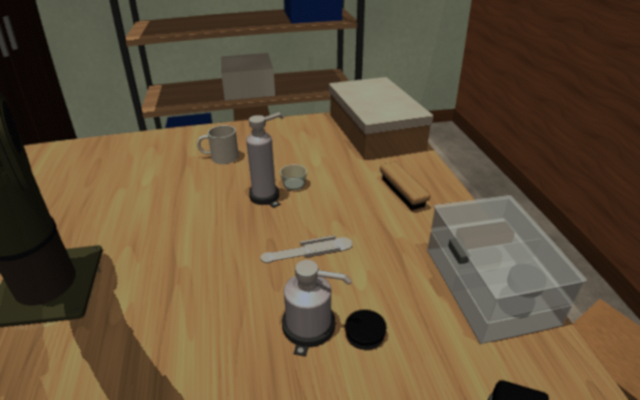

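The top view shows the tall canister's cap at about (204,246), its spout running to (191,222) and the ramekin at (207,216). The short canister's cap is at about (412,235), with the black tin at (420,200). In the side view the tall cap is at about (258,122) and the short cap at (307,270).

```bash
cat > h.py <<'E'
import numpy as np, cv2
from scipy.spatial.transform import Rotation as R
from plant import r
def ray(n,uv):
    p=r.camera_params(n);K=np.array([[p['fx'],0,p['cx']],[0,p['fy'],p['cy']],[0,0,1]])
    u=cv2.undistortPoints(np.array([[uv]],float),K,p['distortion'])[0,0]
    return np.array(p['position']),R.from_quat(p['attitude']).apply([u[0],u[1],1])
def onz(n,uv,z):
    o,d=ray(n,uv);return o+d*(z-o[2])/d[2]
def tri(a,b):
    (o,d),(p,e)=a,b
    s=np.linalg.lstsq(np.c_[d,-e],p-o,rcond=None)[0]
    A,B=o+d*s[0],p+e*s[1];return (A+B)/2,np.linalg.norm(A-B)
E
python3 - <<'E'
from h import *
print(onz("top",(204,246),.216),onz("top",(412,235),.146),onz("top",(207,216),.042))
print(tri(ray("top",(204,246)),ray("side",(258,120))))
t=cv2.imread("pics/top1.png");s=cv2.imread("pics/side1.png")
a=cv2.resize(t[195:285,160:260],None,fx=4,fy=4,interpolation=cv2.INTER_NEAREST)
b=cv2.resize(s[100:190,215:315],None,fx=4,fy=4,interpolation=cv2.INTER_NEAREST)
cv2.imwrite("pics/crop.png",np.clip(np.hstack([a,b])*1.3,0,255))
E
```

```text
[0.48257359 0.22555641 0.216     ] [ 0.5197787  -0.18805124  0.146     ] [0.56467944 0.26345497 0.042     ]
(array([0.48213266, 0.22579893, 0.21494053]), np.float64(0.0010380560629653082))[ WARN:0@0.169] global loadsave.cpp:1063 imwrite_ Unsupported depth image for selected encoder is fallbacked to CV_8U.
```

View pics/crop.png

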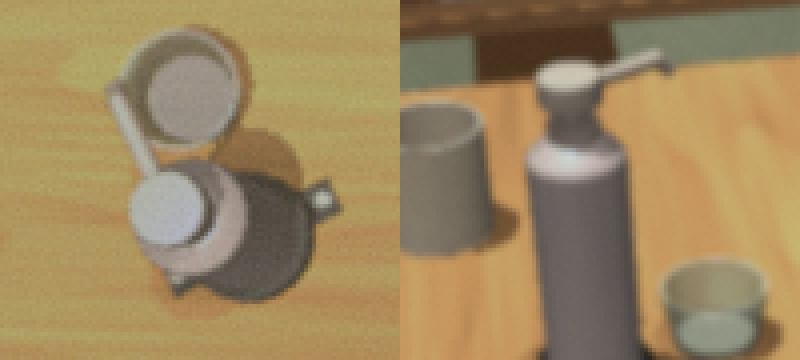

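Request:
{"api": "carry_out", "payload": {"plan": [{"rot": [0, 0, 0], "xyz": [0, 0, -0.04], "grip": 255}, {"rot": [0, 0, 0], "xyz": [0, 0, -0.08], "grip": 255}, {"rot": [0, 0, 0], "xyz": [0.03, -0.01, -0.11], "grip": 255}, {"rot": [0, 0, 0], "xyz": [0.26, -0.1, -0.13], "grip": 255}, {"rot": [0, 0, 0], "xyz": [0.26, -0.1, -0.13], "grip": 255}, {"rot": [0, 0, 0], "xyz": [0.26, -0.1, -0.13], "grip": 255}, {"rot": [0, 0, 0], "xyz": [0.26, -0.1, -0.13], "grip": 255}, {"rot": [0, 0, 0], "xyz": [0.26, -0.1, -0.13], "grip": 255}], "squeeze": 20}}

```text
clock: 0.77
tool_pos: [0.3988, -0.4254, 0.3382]
eef_rot: [0.984, 0.179, -0.0, -0.0]
contact_force: [0.2, -0.1, 0.4]
opening: 0.421
finger_force: 0.0
```

```bash
cat >> h.py <<'E'
def go(p):
    s=r.get_state();return s['clock'],s['tool_pos'],R.from_quat(s['eef_rot']).inv().apply(np.array(p)-s['tool_pos']).round(4),s['contact_force'].round(2),s['opening']
E
python3 - <<'E'
from h import *
T=onz("top",(201.5,246.3),.216);print(T,tri(ray("top",(201.5,246.3)),ray("side",(257.2,117.9))))
print(go([T[0],T[1],.32]));print(go([.54,-.05,.34]))
E
```

```text
[0.4818688  0.23042602 0.216     ] (array([0.4810454 , 0.2298289 , 0.21843958]), np.float64(0.0012804092970716075))
(0.7667, array([ 0.39875263, -0.42541934,  0.33816501]), array([ 0.3086, -0.5846,  0.0184]), array([ 0.17, -0.08,  0.37]), 0.42077355608799416)
(0.7667, array([ 0.39875263, -0.42541934,  0.33816501]), array([ 0.2643, -0.3017, -0.0018]), array([ 0.17, -0.08,  0.37]), 0.42077355608799416)
```

Request:
{"api": "carry_out", "payload": {"plan": [{"rot": [0, 0, 0], "xyz": [0.26, -0.3, 0], "grip": 255}, {"rot": [0, 0, 0], "xyz": [0.26, -0.3, 0], "grip": 255}, {"rot": [0, 0, 0], "xyz": [0.26, -0.3, 0], "grip": 255}, {"rot": [0, 0, 0], "xyz": [0.26, -0.3, 0], "grip": 255}, {"rot": [0, 0, 0], "xyz": [0.26, -0.3, 0], "grip": 255}, {"rot": [0, 0, 0], "xyz": [0.26, -0.3, 0], "grip": 255}, {"rot": [0, 0, 0], "xyz": [0.26, -0.3, 0], "grip": 255}, {"rot": [0, 0, 0], "xyz": [0.26, -0.3, 0], "grip": 255}]}}

```text
clock: 1.43
tool_pos: [0.5134, -0.1126, 0.338]
eef_rot: [0.984, 0.179, -0.0, 0.0]
contact_force: [1.2, -1.2, 0.4]
opening: 0.007
finger_force: 0.0
```

```bash
python3 -c "
from h import *
print(go([.481,.2295,.32]))"
```

```text
(1.4333, array([ 0.5134455 , -0.11256347,  0.33799148]), array([ 0.09  , -0.3316,  0.018 ]), array([ 1.24, -1.25,  0.42]), 0.007317917916462925)
```

Request:
{"api": "carry_out", "payload": {"plan": [{"rot": [0, 0, 0], "xyz": [0.09, -0.33, 0], "grip": 255}, {"rot": [0, 0, 0], "xyz": [0.09, -0.33, 0], "grip": 255}, {"rot": [0, 0, 0], "xyz": [0.09, -0.33, 0], "grip": 255}, {"rot": [0, 0, 0], "xyz": [0.09, -0.33, 0], "grip": 255}, {"rot": [0, 0, 0], "xyz": [0.09, -0.33, 0], "grip": 255}, {"rot": [0, 0, 0], "xyz": [0.09, -0.33, 0], "grip": 255}, {"rot": [0, 0, 0], "xyz": [0.09, -0.33, 0], "grip": 255}, {"rot": [0, 0, 0], "xyz": [0.09, -0.33, 0], "grip": 255}]}}

```text
clock: 2.1
tool_pos: [0.4815, 0.219, 0.338]
eef_rot: [0.984, 0.179, -0.0, 0.0]
contact_force: [1.1, -0.3, 0.8]
opening: 0.008
finger_force: 0.0
```

```bash
python3 -c "
from h import *
print(go([.481,.2295,.24]))"
```

```text
(2.1, array([0.48154939, 0.21903219, 0.33797538]), array([ 0.0032, -0.01  ,  0.098 ]), array([ 1.1 , -0.3 ,  0.83]), 0.007506855320283111)
```

Request:
{"api": "carry_out", "payload": {"plan": [{"rot": [0, 0, 0], "xyz": [0, 0, 0.03], "grip": 255}, {"rot": [0, 0, 0], "xyz": [0, 0, 0.06], "grip": 255}, {"rot": [0, 0, 0], "xyz": [0, 0, 0.08], "grip": 255}, {"rot": [0, 0, 0], "xyz": [0, 0, 0.09], "grip": 255}, {"rot": [0, 0, 0], "xyz": [0, 0, 0.09], "grip": 255}, {"rot": [0, 0, 0], "xyz": [0, 0, 0.09], "grip": 255}]}}

```text
clock: 2.6
tool_pos: [0.4821, 0.2172, 0.2478]
eef_rot: [0.984, 0.179, -0.001, 0.0]
contact_force: [0.9, 0.4, 0.7]
opening: 0.007
finger_force: 0.0
```

```bash
python3 - <<'E'
from h import *
print(go([.481,.2295,.23]))
a=cv2.resize(r.snapshot("side")[90:190,210:310,::-1],None,fx=4,fy=4)
w=r.snapshot("wrist")[:,:,::-1]
cv2.imwrite("pics/s2.png",np.hstack([a,cv2.resize(w,(400,250)) if 0 else w[:,150:550]]))
E
```

```text
(2.6, array([0.48205387, 0.21720662, 0.24780848]), array([ 0.0034, -0.0119,  0.0178]), array([0.86, 0.35, 0.72]), 0.007463382118027202)
```

View pics/s2.png

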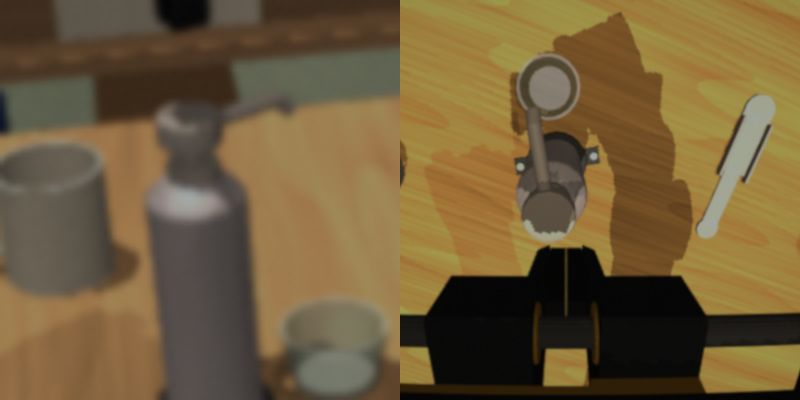

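The side crop shows the shut fingertips at (185,25), above the cap top at (188,107). In the wrist view the cap is a disc centred near (549,213) in the crop, which is about (299,213) in the full picture. The fingertips are at (317,249), so the cap lies ahead of the tool and slightly to one side.

```bash
python3 - <<'E'
from h import *
p=r.camera_params("wrist");s=r.get_state();H=p['hand_eye']
K=np.array([[p['fx'],0,p['cx']],[0,p['fy'],p['cy']],[0,0,1]])
Rt=R.from_quat(s['eef_rot'])
for uv,z in(((299,213),.216),((317,249),.248)):
    u=cv2.undistortPoints(np.array([[uv]],float),K,p['distortion'])[0,0]
    d=Rt.apply(H[:3,:3]@[u[0],u[1],1]);o=s['tool_pos']+Rt.apply(H[:3,3])
    print(o+d*(z-o[2])/d[2])
print(s['tool_pos'])
o,d=ray("side",(210+185/4,90+25/4)); print(onz("side",(210+185/4,90+25/4),.248))
E
```

```text
[0.48315854 0.23050911 0.216     ]
[0.47676583 0.21528107 0.248     ]
[0.48293876 0.2176962  0.24902156]
[0.48486834 0.28544722 0.248     ]
```

```bash
python3 - <<'E'
from h import *
s=r.get_state();p=r.camera_params("side")
K=np.array([[p['fx'],0,p['cx']],[0,p['fy'],p['cy']],[0,0,1]])
Ri=R.from_quat(p['attitude']).inv()
P=Ri.apply(np.array([s['tool_pos'],[.4825,.230,.216]])-p['position'])
print(cv2.projectPoints(P,np.zeros(3),np.zeros(3),K,p['distortion'])[0],s['tool_pos'])
cv2.imwrite("pics/s3.png",cv2.resize(np.clip(r.snapshot("side")[0:150,160:360,::-1]*1.8,0,255).astype(np.uint8),None,fx=4,fy=4))
E
```

```text
[[[257.57538423 107.34715466]]

 [[258.20667294 118.745068  ]]] [0.48293876 0.2176962  0.24902156]
```

View pics/s3.png

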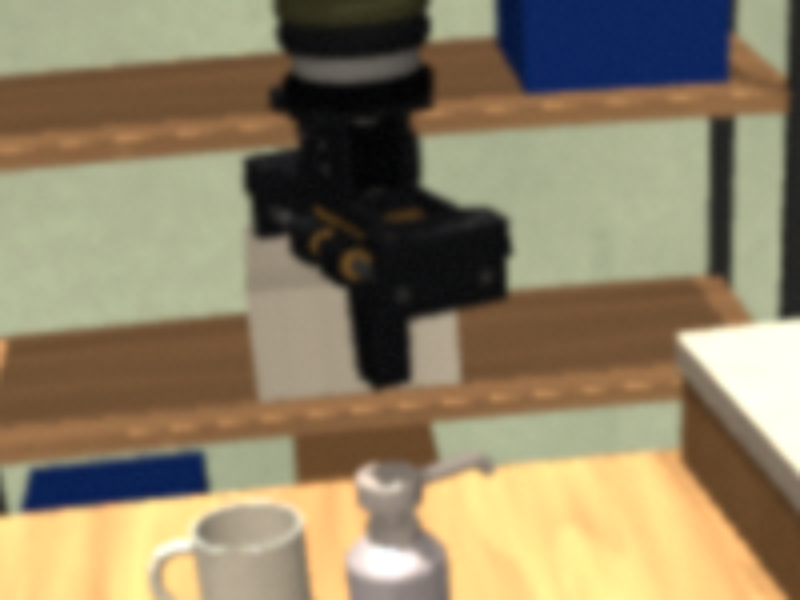

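The fingertip shows at about (256,96) in the side view. The reported TCP projects to (258,107), so the real tip may sit higher than reported. I'll centre over the cap and descend in steps shorter than its travel, watching the force.

Request:
{"api": "carry_out", "payload": {"plan": [{"rot": [0, 0, 0], "xyz": [0.0045, -0.012, 0], "grip": 255}, {"rot": [0, 0, 0], "xyz": [0.0045, -0.012, 0.01], "grip": 255}, {"rot": [0, 0, 0], "xyz": [0.0045, -0.012, 0.02], "grip": 255}, {"rot": [0, 0, 0], "xyz": [0.0045, -0.012, 0.025], "grip": 255}, {"rot": [0, 0, 0], "xyz": [0.0045, -0.012, 0.025], "grip": 255}, {"rot": [0, 0, 0], "xyz": [0.0045, -0.012, 0.025], "grip": 255}]}}

```text
clock: 3.25
tool_pos: [0.4822, 0.2301, 0.223]
eef_rot: [0.984, 0.179, -0.0, 0.0]
contact_force: [0.3, 0.1, -0.5]
opening: 0.005
finger_force: 0.0
```

```bash
python3 - <<'E'
from h import *
print(go([.4825,.230,.216]))
cv2.imwrite("pics/s4.png",cv2.resize(np.clip(np.hstack([r.snapshot("side")[60:160,200:300,::-1],r.snapshot("top")[200:300,150:250,::-1]])*1.8,0,255).astype(np.uint8),None,fx=4,fy=4))
E
```

```text
(3.25, array([0.48224051, 0.23009013, 0.22299281]), array([0.0002, 0.0002, 0.007 ]), array([ 0.28,  0.14, -0.48]), 0.004944935937447757)
```

View pics/s4.png

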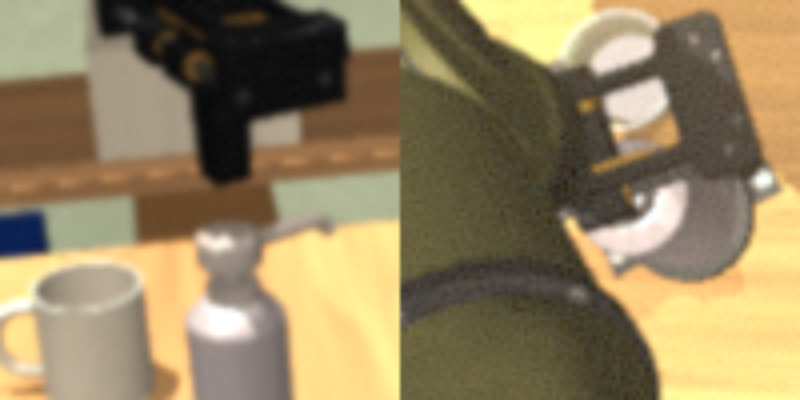

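The side crop shows the tip at (220,180), with the cap top at (225,232), so there is still a visible gap of roughly 20 mm even though the TCP reads only 7 mm above the cap. In the top crop the gripper is over the cap. I'll keep descending until the force shows contact.

Request:
{"api": "carry_out", "payload": {"plan": [{"rot": [0, 0, 0], "xyz": [0, 0, 0.003], "grip": 255}, {"rot": [0, 0, 0], "xyz": [0, 0, 0.006], "grip": 255}, {"rot": [0, 0, 0], "xyz": [0, 0, 0.009], "grip": 255}, {"rot": [0, 0, 0], "xyz": [0, 0, 0.011], "grip": 255}, {"rot": [0, 0, 0], "xyz": [0, 0, 0.011], "grip": 255}]}}

```text
clock: 3.77
tool_pos: [0.4821, 0.2299, 0.2116]
eef_rot: [0.984, 0.179, -0.001, 0.0]
contact_force: [0.5, -0.1, -0.4]
opening: 0.003
finger_force: 0.0
```

Request:
{"api": "carry_out", "payload": {"plan": [{"rot": [0, 0, 0], "xyz": [0, 0, 0.002], "grip": 255}, {"rot": [0, 0, 0], "xyz": [0, 0, 0.004], "grip": 255}, {"rot": [0, 0, 0], "xyz": [0, 0, 0.006], "grip": 255}, {"rot": [0, 0, 0], "xyz": [0, 0, 0.006], "grip": 255}]}}

```text
clock: 4.1
tool_pos: [0.4821, 0.2301, 0.2058]
eef_rot: [0.984, 0.179, -0.0, 0.0]
contact_force: [0.2, 0.4, 0.8]
opening: 0.008
finger_force: 0.0
```

Request:
{"api": "carry_out", "payload": {"plan": [{"rot": [0, 0, 0], "xyz": [0, 0, 0.002], "grip": 255}, {"rot": [0, 0, 0], "xyz": [0, 0, 0.004], "grip": 255}, {"rot": [0, 0, 0], "xyz": [0, 0, 0.006], "grip": 255}, {"rot": [0, 0, 0], "xyz": [0, 0, 0.006], "grip": 255}]}}

```text
clock: 4.43
tool_pos: [0.4821, 0.23, 0.1998]
eef_rot: [0.984, 0.179, -0.0, 0.0]
contact_force: [-0.7, 0.6, 0.9]
opening: 0.004
finger_force: 0.0
```

```bash
python3 - <<'E'
from h import *
print(go([.4825,.230,.2]))
w=r.snapshot("wrist")[:,:,::-1]
cv2.imwrite("pics/s5.png",np.hstack([cv2.resize(np.clip(r.snapshot("side")[60:160,200:300,::-1]*1.8,0,255).astype(np.uint8),None,fx=4,fy=4),np.clip(w[:,150:550]*1.5,0,255).astype(np.uint8)]))
E
```

```text
(4.4333, array([0.48211766, 0.23000174, 0.19976859]), array([ 0.0004,  0.0001, -0.0002]), array([-0.69,  0.58,  0.86]), 0.004419568036119055)
```

View pics/s5.png

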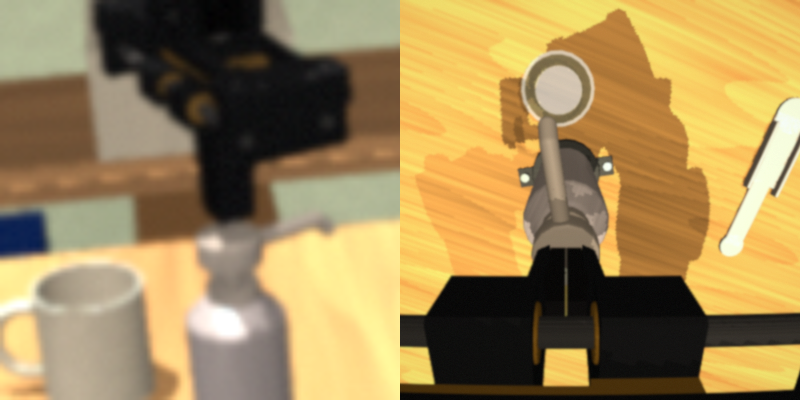

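The tip is now at (226,222), almost on the cap top at (227,230). In the wrist view the cap is centred under the fingers at column 566. The gap looks like a few mm.

Request:
{"api": "carry_out", "payload": {"plan": [{"rot": [0, 0, 0], "xyz": [0, 0, 0.002], "grip": 255}, {"rot": [0, 0, 0], "xyz": [0, 0, 0.004], "grip": 255}, {"rot": [0, 0, 0], "xyz": [0, 0, 0.005], "grip": 255}, {"rot": [0, 0, 0], "xyz": [0, 0, 0.005], "grip": 255}]}}

```text
clock: 4.87
tool_pos: [0.4822, 0.2301, 0.1949]
eef_rot: [0.984, 0.179, -0.0, 0.0]
contact_force: [0.2, -0.0, -0.3]
opening: 0.005
finger_force: 0.0
```

Request:
{"api": "carry_out", "payload": {"plan": [{"rot": [0, 0, 0], "xyz": [0, 0, 0.002], "grip": 255}, {"rot": [0, 0, 0], "xyz": [0, 0, 0.004], "grip": 255}, {"rot": [0, 0, 0], "xyz": [0, 0, 0.004], "grip": 255}]}}

```text
clock: 5.12
tool_pos: [0.4821, 0.23, 0.1908]
eef_rot: [0.984, 0.179, -0.0, 0.0]
contact_force: [0.0, -0.2, 0.5]
opening: 0.006
finger_force: 0.0
```

Request:
{"api": "carry_out", "payload": {"plan": [{"rot": [0, 0, 0], "xyz": [0, 0, 0.002], "grip": 255}, {"rot": [0, 0, 0], "xyz": [0, 0, 0.004], "grip": 255}, {"rot": [0, 0, 0], "xyz": [0, 0, 0.004], "grip": 255}]}}

```text
clock: 5.37
tool_pos: [0.4825, 0.2303, 0.1873]
eef_rot: [0.984, 0.179, 0.0, -0.0]
contact_force: [-0.3, -1.2, 4.9]
opening: 0.007
finger_force: 2.1
```

Contact: 4.9 N, about 3 mm pressed. I'll press on.

Request:
{"api": "carry_out", "payload": {"plan": [{"rot": [0, 0, 0], "xyz": [0, 0, 0.001], "grip": 255}, {"rot": [0, 0, 0], "xyz": [0, 0, 0.003], "grip": 255}, {"rot": [0, 0, 0], "xyz": [0, 0, 0.005], "grip": 255}, {"rot": [0, 0, 0], "xyz": [0, 0, 0.005], "grip": 255}]}}

```text
clock: 5.7
tool_pos: [0.4825, 0.2303, 0.1825]
eef_rot: [0.984, 0.179, 0.0, -0.0]
contact_force: [-1.1, -0.5, 7.2]
opening: 0.005
finger_force: 3.5
```

Request:
{"api": "carry_out", "payload": {"plan": [{"rot": [0, 0, 0], "xyz": [0, 0, 0.001], "grip": 255}, {"rot": [0, 0, 0], "xyz": [0, 0, 0.002], "grip": 255}, {"rot": [0, 0, 0], "xyz": [0, 0, 0.002], "grip": 255}]}}

```text
clock: 5.95
tool_pos: [0.4825, 0.2303, 0.1807]
eef_rot: [0.984, 0.179, 0.0, -0.0]
contact_force: [-0.7, -0.9, 8.2]
opening: 0.003
finger_force: 4.0
```

Request:
{"api": "carry_out", "payload": {"plan": [{"rot": [0, 0, 0], "xyz": [0, 0, 0.001], "grip": 255}, {"rot": [0, 0, 0], "xyz": [0, 0, 0.0015], "grip": 255}, {"rot": [0, 0, 0], "xyz": [0, 0, 0.0015], "grip": 255}]}}

```text
clock: 6.2
tool_pos: [0.4826, 0.2303, 0.1795]
eef_rot: [0.984, 0.179, 0.0, 0.0]
contact_force: [-1.6, -1.3, 9.6]
opening: 0.006
finger_force: 4.4
```

At about 9.6 N the cap is at its stop. I'll hold it for half a second, then lift away.

Request:
{"api": "carry_out", "payload": {"plan": [{"rot": [0, 0, 0], "xyz": [0, 0, 0.0005], "grip": 255}, {"rot": [0, 0, 0], "xyz": [0, 0, 0.0005], "grip": 255}, {"rot": [0, 0, 0], "xyz": [0, 0, 0.0005], "grip": 255}, {"rot": [0, 0, 0], "xyz": [0, 0, 0.0005], "grip": 255}, {"rot": [0, 0, 0], "xyz": [0, 0, 0.0005], "grip": 255}, {"rot": [0, 0, 0], "xyz": [0, 0, 0.0005], "grip": 255}]}}

```text
clock: 6.7
tool_pos: [0.4826, 0.2303, 0.1794]
eef_rot: [0.984, 0.179, 0.001, 0.0]
contact_force: [-3.2, -1.3, 13.5]
opening: 0.009
finger_force: 6.2
```

Request:
{"api": "carry_out", "payload": {"plan": [{"rot": [0, 0, 0], "xyz": [0, 0, -0.01], "grip": 255}, {"rot": [0, 0, 0], "xyz": [0, 0, -0.03], "grip": 255}, {"rot": [0, 0, 0], "xyz": [0, 0, -0.06], "grip": 255}, {"rot": [0, 0, 0], "xyz": [0, 0, -0.1], "grip": 255}, {"rot": [0, 0, 0], "xyz": [0, 0, -0.12], "grip": 255}, {"rot": [0, 0, 0], "xyz": [0, 0, -0.12], "grip": 255}, {"rot": [0, 0, 0], "xyz": [0, 0, -0.12], "grip": 255}]}}

```text
clock: 7.28
tool_pos: [0.4828, 0.2303, 0.2988]
eef_rot: [0.984, 0.179, 0.001, -0.0]
contact_force: [-0.9, -0.1, -0.9]
opening: 0.006
finger_force: 0.0
```

```bash
python3 - <<'E'
from h import *
print(go([.4825,.230,.3]))
cv2.imwrite("pics/s6.png",cv2.resize(np.clip(r.snapshot("side")[60:200,180:330,::-1]*1.8,0,255).astype(np.uint8),None,fx=4,fy=4))
E
```

```text
(7.2833, array([0.48275933, 0.23034491, 0.29875964]), array([-0.0004,  0.0002, -0.0012]), array([-0.9 , -0.13, -0.86]), 0.005528288741180785)
```

View pics/s6.png

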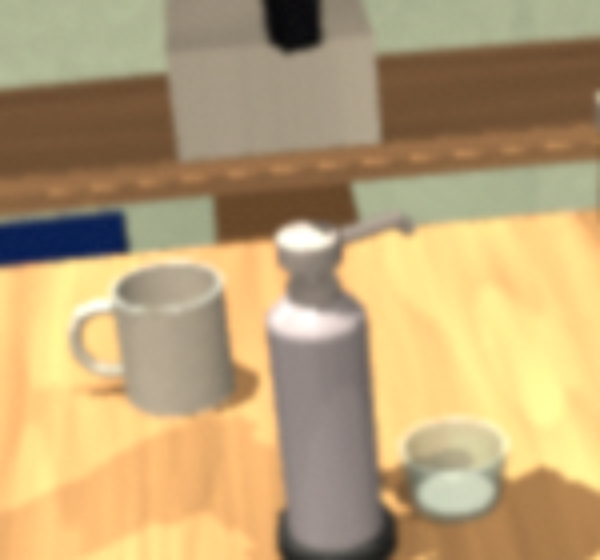

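The cap is back up, with its top at crop (308,238), or about (257,119) in the full picture, the same as at the start. The ramekin stands unmoved at (455,465), and the fingers at (292,40) are well clear.

```bash
python3 -c "
from plant import r
print(r.finish_job())"
```

```text
the job is handed in; nothing more can be done
None
```

I pressed the tall canister's cap to its stop (about 13.5 N at most), held it there about half a second and let it spring back up; the ramekin stayed put, the short canister was never touched, and I handed the job in without seeing a verdict.

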